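# Offer up the cast ring support to the retort stand

### The job

Take the blue cast ring support by the balance point of its bar, lift it up off the two hooks of its rack and carry it to the retort stand, keeping it level all the way and not knocking the stand or disturbing the beaker, the bottle, the jug or the spare boss head. Finish while still holding it, still and level above the stand: the collar's hole straight over the end of the rod and about two centimetres clear above it, the ring out over the beaker. Do not lower it onto the rod or let go: I will guide it on and tighten its screw while you hold it.

Things in the scene. Friction and masses are not known exactly. Their poses are not given: they have to be found in the camera images.
- ring_support: Blue cast ring support, loose, 0.6 kg: collar tube 36 mm wide, 44 high, with 15 mm vertical hole; bar 12 wide, 14 high from 18 to 159 mm off the hole's axis; then a ring, 100 mm outside, 84 inside. Brass thumbscrew juts 40 mm from the axis, away from the ring. Origin: hole's centre at the collar's underside; x along the bar to the ring, z up. Bar and ring at mid-height, 22 mm above origin.
- balance (a point): Balance point (centre of mass) of the ring support: centre of the bar's section, 60 mm from the hole's axis towards the ring; 160 mm above the bench at the start. Axes as ring_support.
- ring_centre (a point): Centre of the ring of the ring support, 205 mm from the hole's axis along the bar, at the bar's mid-height.
- rack: Fixed wood rack; origin: centre of foot's underside. Crossbar (top 165 mm up, local x +52 mm) carries two hooks of 7 mm rod to local -x, at local y -50 and +50 mm, top 153.5 mm up; upturned tips at x -68 mm, top 182 mm up. The bar lies level on both, along y, at x about -45, collar to -y; hooks about 27 and 127 mm from the hole's axis, balance point between. It must rise 30 mm to come off.
- stand: Fixed retort stand: grey base plate 300 x 180 mm (long side along local x), 12 mm thick, with the lower section of its steel rod, 12 mm thick, upright, on the centre line 120 mm from the middle on local -x. Origin: centre of the plate's underside. The ring belongs out along local +x from the rod.
- rod_tip (a point): Centre of the top end of the stand's rod, 200 mm above the bench; the end is a dark 10 mm thread.
- beaker: White plastic beaker, loose, 70 mm diameter, 85 mm high, standing on the stand's base plate about 205 mm from the rod's axis along the stand's local +x. Origin: centre of its underside.
- amber_bottle: Amber reagent bottle with orange cap, loose, 68 mm diameter, 165 mm high, at the back. Origin: centre of its underside. Leave alone.
- jug: White plastic measuring jug with a handle, loose, 90 mm diameter, 120 mm high, at the left side. Origin: centre of its underside. Leave alone.
- boss_head: Spare aluminium boss head lying on the bench, loose, about 61 x 47 mm, 30 mm high. Origin: under its middle. Leave alone.
Mind the look-alikes: they are no part of the job. What is shaped like the beaker but green or pink is not meant.

How it is judged:
By the outcome, as a careful person would: the job done as asked, in the order asked, and still so for the second after the job is handed in, while the arm keeps its last pose, push and grip.
It also fails if it takes over 38 s, if anything falls off the work surface, if the arm or the gripper's body presses on something with over 40 N, if the wrist force passes 120 N, or if a joint passes its speed limit or range.

### The arm

A 6-joint arm with a two-finger parallel gripper is mounted at the origin on the work surface. World frame = base frame: x ahead of the robot, y to its left, z up, the work surface at z = 0. Lengths are in m, angles in rad, forces in N, time in s.
With the tool pointing down it reaches from about 0.275 to 0.725 m from the base axis. Payload 5.6 kg.
Tool frame: the origin (TCP) lies midway between the tips of the shut fingers; the grasp point (between the pads) lies 19 mm behind it (arm.tcp_to_grasp is the distance from the TCP to the grasp point, in m); z points along the fingers, y is the line along which they close (so a half turn about z gives the same grasp; the last joint's range is limited). The gripper opens to 85 mm and grips with 20 to 120 N. Pads are 22 mm wide; open, the fingers measure 114 mm over their backs; the gripper's body (76 mm by 85 mm) begins 54 mm behind the grasp point. The pads swing forward as they close: fully open they stand 13 mm farther back than shut.
Start: joints at [1.508, 0.255, 0.108, 0, -1.424, -0.285], TCP at [0.187, 0.517, 0.231] pointing down, gripper open.
Joint ranges: [-2.95, 2.95], [-1.21, 1.97], [-1.09, 1.5], [-2.87, 1.71], [-2.94, -0.07], [-3.05, 3.05]. Speed limits (rad/s): [2.57, 2.57, 3.14, 3.14, 3.14, 3.14].

### API

Orientations are given as a unit quaternion [x, y, z, w].
In Python, from workcell import arm gives the robot as it stands.
- The arm moves only by the tool play_rows, never from a script. Its argument "deltas" is a list of rows, each an object with "travel": the shift along the tool's x, y, z as a fraction of full scale, a list of three; "twist": the turn about the tool's z as a fraction of full scale; "grip": the closure, from -1 (fully open) to 1 (shut). A call has exactly 5 rows; each row is the pose to reach, as a shift and turn from the pose commanded when the call began, along the tool's axes at that moment, turning the shorter way round; what a row does not reach only later rows make up. Full scale, the value 1, is 20 cm for a shift and 360 degrees for a turn. A row lasts 1/8 s, in which the tool goes at most 62.5 mm and 10.7 degrees, less where a joint would pass 70% of its speed; a pose out of reach is approached as far as the arm can. A call with a number of a shift or a turn outside -1 to 1 is refused whole. A call with a gripper value outside its range is refused whole. The fingers move at their own pace and stop on an object; "force" is the grip in N (left out, the last holds). Time passes only in rows, so rows that repeat a pose let the fingers close, or fill a call up. It gives the time, the measured TCP pose, the force, the opening and the grip force at its end, in the units of the state.
- arm.read_state(): the state, without advancing time (a new reading comes with each control period).
- arm.snapshot(name): name is "side" or "top"; returns the picture (384x512x3 uint8, red, green, blue); there is no depth.
- arm.camera_info(name): a dict with "K" (3x3 intrinsics, pixels), "extrinsics" (4x4, takes a point from camera to world coordinates). Camera axes: x right, y down, z forward; pixel columns grow to the right and rows downward; lengths in m; the calibration is good to about 2 mm. A picture is of the moment at which its call begins. camera_info takes no time and is no camera call.
- arm.finish_job(): hands the job in; it is judged then, once.
The state is a dict: "time_s": time; "joints": joint angles; "joint_velocities": joint speeds; "joint_torque": joint torques, N m; "position": TCP position; "tool_rot": TCP orientation; "force": force on the tool from outside, world axes, zero at the start; "ft_torque": the same for the moment, N m; "opening": opening from 0.0 (shut) to 1.0 (fully open); "grasp_force": force on a finger pad.
Only numpy, scipy, OpenCV 4.12 (cv2) and the standard library are available. Lean on these libraries where they do the work, as an engineer would, in place of code of your own. Each camera call takes 0.05 s, during which the arm holds its last target. There are 200 camera calls.

## Working session

There is one attempt and no reset: what is moved stays moved. The work goes in short steps, Python scripts to look and compute and a tool call to move; the robot and the scene stay as the last step left them, time stands still between calls to the robot, and variables do not carry over. Pictures are saved under pics/ and viewed, at most 10 in all, crops included, and the job is handed in when it is done.

Besides the shell and the picture viewer there is one more tool, called after ">>>" as name([rows], argument=value, ...), one row to a line, values as JSON. play_rows: Moves the arm, as the interface text tells. Shift numbers are shares of 20 cm and turn numbers shares of 360 degrees, none past 1 either way. Its arguments: {"type":"object","properties":{"deltas":{"type":"array","items":{"type":"object","properties":{"travel":{"type":"array","items":{"type":"number"}},"twist":{"type":"number"},"grip":{"type":"number"}}}},"force":{"type":"number"}},"required":["deltas"]}

```bash
mkdir -p pics; python3 - <<'E'
from workcell import arm
import cv2
for n in("side","top"):
    i=arm.snapshot(n); cv2.imwrite(f"pics/{n}0.png",cv2.cvtColor(i,cv2.COLOR_RGB2BGR))
    c=arm.camera_info(n); print(c["K"],c["extrinsics"])
print(arm.read_state(),arm.tcp_to_grasp)
E
```

```text
[[495.85089261   0.         269.83463939]
 [  0.         495.85089261 192.13036779]
 [  0.           0.           1.        ]] [[-0.9929613  -0.0798653   0.08746078  0.40937407]
 [-0.11774315  0.5856903  -0.80193729  1.22177924]
 [ 0.01282203 -0.80659061 -0.59097139  0.99188896]
 [ 0.          0.          0.          1.        ]]
[[475.37868253   0.         258.31508876]
 [  0.         475.37868253 200.35476995]
 [  0.           0.           1.        ]] [[ 0.01640631 -0.98047658  0.19595029  0.21279576]
 [-0.99969817 -0.01966974 -0.01471981  0.08103341]
 [ 0.01828672 -0.19564965 -0.98050335  1.74063947]
 [ 0.          0.          0.          1.        ]]
{'time_s': 0.1, 'joints': array([ 1.50759762e+00,  2.55693017e-01,  1.07117022e-01, -3.91243762e-04,
       -1.42389748e+00, -2.84599360e-01]), 'joint_velocities': array([-0.00175632, -0.00328676,  0.00344406,  0.00077019,  0.00036077,
        0.00054287]), 'joint_torque': array([-1.24781043e-03, -3.87604201e+01,  2.38474220e+01,  5.37778080e+00,
       -3.76885029e-03,  1.47717891e-06]), 'position': array([0.18726458, 0.5166659 , 0.23048152]), 'tool_rot': array([ 9.84912281e-01, -1.73052180e-01, -9.96654657e-05,  8.54818157e-04]), 'force': array([-0.32731185,  0.44907227, -0.24916306]), 'ft_torque': array([-0.01837032,  0.03067854, -0.01972202]), 'grasp_force': 0.0, 'opening': 0.9996320305312757} 0.0187
```

View pics/side0.png

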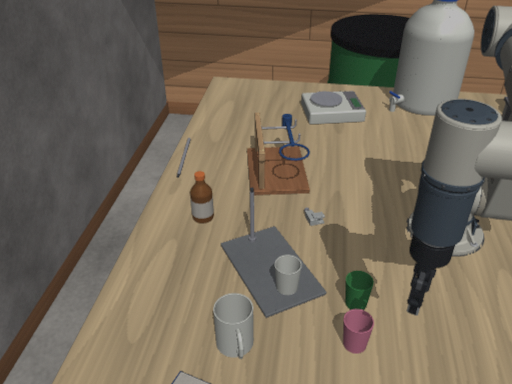

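View pics/top0.png

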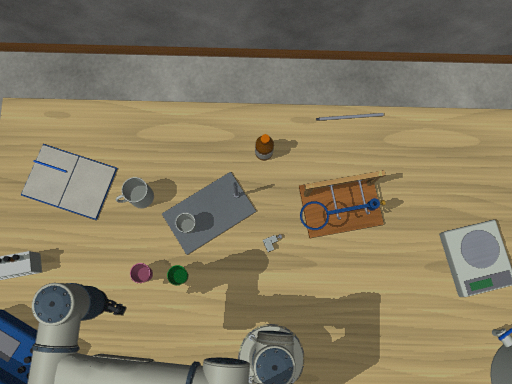

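The side view shows the blue support on its rack (collar ~(287,120), ring ~(293,152)), the rod tip at ~(251,190) and the beaker at ~(288,275). In the top view the collar is at ~(374,205), the ring at ~(315,215), the rod tip at ~(237,183) and the beaker at ~(186,223).

```bash
cat > h.py <<'E'
from workcell import arm
import numpy as np, cv2
def cam(n):
    c=arm.camera_info(n); return np.array(c["K"]),np.array(c["extrinsics"])
def ray(n,p):
    K,E=cam(n); p=np.atleast_2d(np.array(p,float)); d=np.c_[p,np.ones(len(p))]@np.linalg.inv(K).T@E[:3,:3].T
    return E[:3,3],d
def plane(n,p,z):
    o,d=ray(n,p); return o+d*((z-o[2])/d[:,2])[:,None]
def tri(ps,pt):
    (o1,d1),(o2,d2)=ray("side",ps),ray("top",pt); d1=d1[0];d2=d2[0]
    s=np.linalg.lstsq(np.c_[d1,-d2],o2-o1,rcond=None)[0]
    a,b=o1+s[0]*d1,o2+s[1]*d2; return (a+b)/2,np.linalg.norm(a-b)
def proj(n,P):
    K,E=cam(n); q=(np.atleast_2d(P)-E[:3,3])@E[:3,:3]@K.T; return q[:,:2]/q[:,2:]
def blue(im):
    h=cv2.cvtColor(im,cv2.COLOR_RGB2HSV); return cv2.inRange(h,(100,150,40),(125,255,255))
E
python3 - <<'E'
from h import *
b={n:cv2.cvtColor(cv2.imread(f"pics/{n}0.png"),cv2.COLOR_BGR2RGB) for n in("side","top")}
for n,(x0,y0,x1,y1) in {"side":(230,100,330,200),"top":(290,160,390,240)}.items():
    m=blue(b[n]); k=np.zeros_like(m); k[y0:y1,x0:x1]=m[y0:y1,x0:x1]
    v,u=np.nonzero(k); P=plane(n,np.c_[u,v],.160)[:,:2]
    # ring end = +y world
    c,(w,l),a=cv2.minAreaRect(P.astype(np.float32)); print(n,len(u),"rect",c,w,l,a, P.min(0),P.max(0))
    d=np.linalg.svd(P-P.mean(0),full_matrices=False)[2][0]; d*=np.sign(d[1])
    t=P@d; 
    R=P[t>t.max()-.100]; ring=cv2.minEnclosingCircle(R[np.abs(R@d-t.max()+.05)<.05].astype(np.float32)); print(" ring",ring)
    B=P[(t<t.max()-.115)&(t>t.max()-.22)]; vx,vy,x,y=cv2.fitLine(B.astype(np.float32),cv2.DIST_HUBER,0,.001,.001).ravel(); 
    print(" bar dir",vx,vy,"pt",x,y,"ang",np.degrees(np.arctan2(vy,vx)), "len",t.max()-t.min())
s=b["side"][175:315,210:330]; t=b["top"][160:260,155:275]
q=b["top"][160:245,290:395]
up=lambda i:cv2.resize(i,(390,int(390*i.shape[0]/i.shape[1])),interpolation=cv2.INTER_CUBIC)
A=[up(s),up(t),up(q)]
W=np.zeros((600,790,3),np.uint8)
W[:A[0].shape[0],:390]=A[0]; 
W[:A[1].shape[0]-30,400:790]=A[1][:-30]; r=A[2]; W[300:300+min(300,r.shape[0]),400:790]=r[:300]
cv2.imwrite("pics/z.png",cv2.cvtColor(W,cv2.COLOR_RGB2BGR))
E
```

```text
side 151 rect (0.4878500998020172, -0.24162563681602478) 0.08984794467687607 0.3021215498447418 3.207242250442505 [ 0.4367739  -0.39071523] [ 0.54010984 -0.09051911]
 ring ((0.48316261172294617, -0.139985591173172), 0.04950442537665367)
 bar dir 0.20779552 -0.9781723 pt 0.50538653 -0.24973595 ang -78.0068 len 0.30387442440086787
top 333 rect (0.4867545962333679, -0.2198372781276703) 0.09333416819572449 0.27179986238479614 3.9586477279663086 [ 0.43422883 -0.35346586] [ 0.54143749 -0.08424061]
 ring ((0.48163244128227234, -0.13396264612674713), 0.05006347969174385)
 bar dir 0.20585966 -0.97858155 pt 0.50439405 -0.2391274 ang -78.12017 len 0.2728876239364827
```

View pics/z.png

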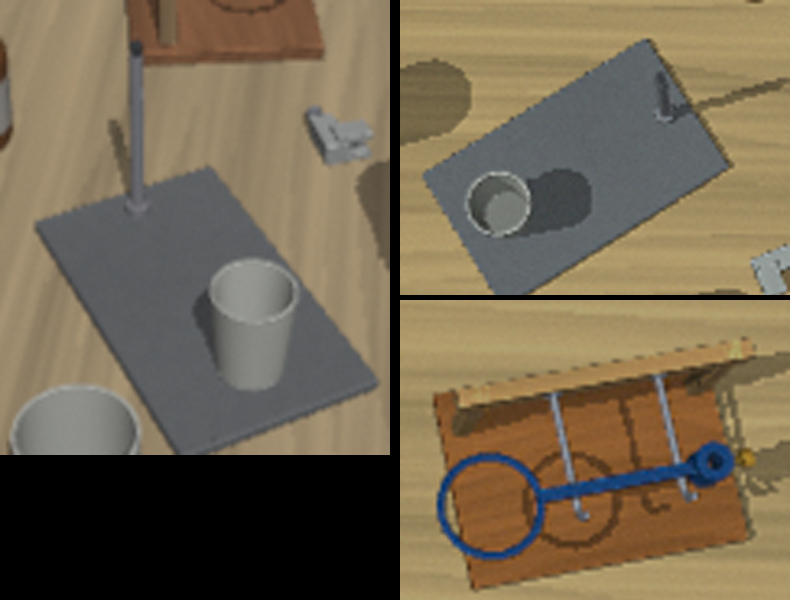

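The crops show the following, in composite pixels. The rod tip is at side (136,45) and top (660,75). The beaker rim is centred at side (254,287) and top (498,203). The plate corners are clear, and the collar hole is at (713,460) in the top inset.

```bash
python3 - <<'E'
from h import *
np.set_printoptions(precision=4,suppress=True)
S=lambda u,v:(210+u/3.25,175+v/3.25); T=lambda u,v:(155+(u-400)/3.25,160+v/3.25)
Q=lambda u,v:(290+(u-400)*105/390,160+(v-300)*105/390)
print("tip",tri(S(136,45),T(660,75)),plane("side",S(136,45),.2),plane("top",T(660,75),.2))
print("base",plane("side",S(137,208),.012),plane("top",T(664,117),.012))
print("beaker",tri(S(254,287),T(498,203)),plane("side",S(254,287),.097),plane("top",T(498,203),.097))
print("beaker bottom side",plane("side",S(250,372),.012))
pc=plane("side",[S(38,227),S(210,168),S(376,381),S(185,452)],.012);print("plate",pc,pc.mean(0),np.linalg.norm(pc-np.roll(pc,-1,0),axis=1))
pt=plane("top",[T(425,175),T(652,38),T(733,165)],.012);print(pt,(pt[0]+pt[2])/2)
print("collar top",plane("top",Q(713,460),.182))
print("bottle",tri((200,177),(264.5,139)))
c=np.array([.5248,-.3375,.182]);print(proj("side",c),proj("top",c))
im=cv2.cvtColor(cv2.imread("pics/side0.png"),cv2.COLOR_BGR2RGB);W=cv2.resize(im[95:205,230:330],(545,600),interpolation=cv2.INTER_CUBIC);cv2.imwrite("pics/z2.png",cv2.cvtColor(W,cv2.COLOR_RGB2BGR))
E
```

```text
tip (array([0.5777, 0.1365, 0.1984]), np.float64(0.0008186790354677981)) [[0.5769 0.1388 0.2   ]] [[0.5777 0.1364 0.2   ]]
base [[0.5786 0.1322 0.012 ]] [[0.5731 0.1373 0.012 ]]
beaker (array([0.4581, 0.3095, 0.0996]), np.float64(0.001790608534083323)) [[0.4592 0.3067 0.097 ]] [[0.4576 0.31   0.097 ]]
beaker bottom side [[0.4585 0.3176 0.012 ]]
plate [[0.6629 0.1692 0.012 ]
 [0.5189 0.0675 0.012 ]
 [0.3566 0.314  0.012 ]
 [0.5008 0.406  0.012 ]] [0.5098 0.2392 0.012 ] [0.1763 0.2952 0.171  0.2869]
[[0.5007 0.4056 0.012 ]
 [0.6659 0.1535 0.012 ]
 [0.519  0.0576 0.012 ]] [0.5098 0.2316 0.012 ]
collar top [[ 0.5228 -0.3316  0.182 ]]
bottle (array([0.748 , 0.0392, 0.1555]), np.float64(0.0008010699149551353))
[[286.5411 115.372 ]] [[376.0086 202.5199]]
```

View pics/z2.png

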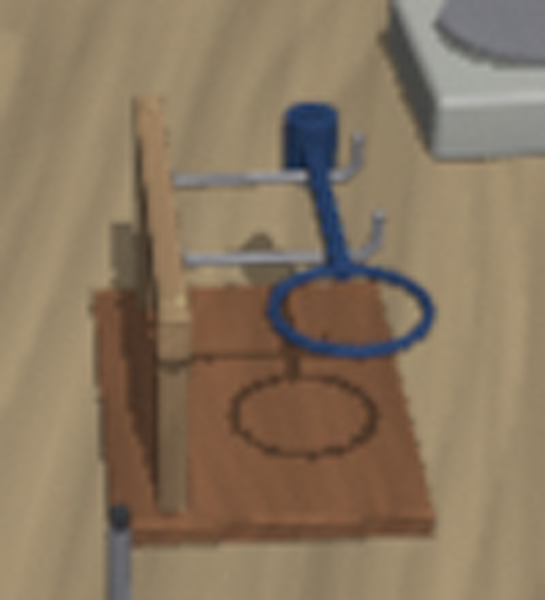

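>>> play_rows([
  {"travel": [0, 0, -0.25], "twist": 0, "grip": -1},
  {"travel": [0.12, 0.13, -0.45], "twist": 0, "grip": -1},
  {"travel": [0.3, 0.33, -0.45], "twist": 0, "grip": -1},
  {"travel": [0.5, 0.55, -0.45], "twist": 0, "grip": -1},
  {"travel": [0.72, 0.8, -0.45], "twist": 0, "grip": -1},
])

```text
time_s: 0.72
position: [0.267, 0.3196, 0.3209]
tool_rot: [0.985, -0.173, -0.0, 0.0]
force: [1.3, 0.7, 0.9]
opening: 0.999
grasp_force: 0.0
```

>>> play_rows([
  {"travel": [0.15, 0.16, 0], "twist": 0, "grip": -1},
  {"travel": [0.3, 0.33, 0], "twist": 0, "grip": -1},
  {"travel": [0.44, 0.49, 0], "twist": 0, "grip": -1},
  {"travel": [0.58, 0.64, 0], "twist": 0, "grip": -1},
  {"travel": [0.72, 0.8, 0], "twist": 0, "grip": -1},
])

```text
time_s: 1.35
position: [0.3477, 0.1205, 0.321]
tool_rot: [0.985, -0.173, -0.0, 0.0]
force: [0.9, 0.6, -0.7]
opening: 0.999
grasp_force: 0.0
```

>>> play_rows([
  {"travel": [0.15, 0.16, 0], "twist": 0, "grip": -1},
  {"travel": [0.3, 0.33, 0], "twist": 0, "grip": -1},
  {"travel": [0.44, 0.49, 0], "twist": 0, "grip": -1},
  {"travel": [0.58, 0.64, 0], "twist": 0, "grip": -1},
  {"travel": [0.72, 0.8, 0], "twist": 0, "grip": -1},
])

```text
time_s: 1.98
position: [0.4286, -0.0789, 0.3209]
tool_rot: [0.985, -0.173, -0.0, -0.0]
force: [0.7, 0.2, 1.1]
opening: 1.005
grasp_force: 0.0
```

>>> play_rows([
  {"travel": [0.15, 0.16, 0], "twist": 0.025, "grip": -1},
  {"travel": [0.3, 0.33, 0], "twist": 0.05, "grip": -1},
  {"travel": [0.44, 0.49, 0], "twist": 0.075, "grip": -1},
  {"travel": [0.58, 0.64, 0], "twist": 0.1, "grip": -1},
  {"travel": [0.72, 0.8, 0], "twist": 0.125, "grip": -1},
])

```text
time_s: 2.6
position: [0.5096, -0.2783, 0.3207]
tool_rot: [0.842, -0.539, -0.001, 0.0]
force: [0.4, -0.3, -0.1]
opening: 1.0
grasp_force: 0.0
```

```bash
python3 - <<'E'
from h import *
np.set_printoptions(precision=4,suppress=True)
from scipy.spatial.transform import Rotation as R
s=arm.read_state(); M=R.from_quat(s["tool_rot"]).as_matrix()
print(s["time_s"],s["position"],s["joints"],M, s["force"])
print("ring",tri((294,151.3),(314.1,214.8)),"collar",tri((286.5,114.8),(374,202.8)))
print("hooks mid?")
E
```

```text
2.6 [ 0.5096 -0.2783  0.3207] [-0.2309  0.3149  0.4137 -0.0003 -1.6707  0.6634] [[ 0.4191 -0.9079 -0.001 ]
 [-0.9079 -0.4191  0.0006]
 [-0.0009  0.0006 -1.    ]] [ 0.4474 -0.3434 -0.1253]
ring (array([ 0.4818, -0.1314,  0.1636]), np.float64(0.0005573240829956544)) collar (array([ 0.5234, -0.3291,  0.1883]), np.float64(0.0019595781377071365))
hooks mid?
```

>>> play_rows([
  {"travel": [-0.009, -0.014, 0], "twist": 0.02, "grip": -1},
  {"travel": [-0.009, -0.014, 0.05], "twist": 0.036, "grip": -1},
  {"travel": [-0.009, -0.014, 0.2], "twist": 0.036, "grip": -1},
  {"travel": [-0.009, -0.014, 0.4], "twist": 0.036, "grip": -1},
  {"travel": [-0.009, -0.014, 0.5], "twist": 0.036, "grip": -1},
])

```text
time_s: 3.22
position: [0.5099, -0.2736, 0.2183]
tool_rot: [0.778, -0.629, -0.002, 0.001]
force: [0.2, 0.4, 0.6]
opening: 1.0
grasp_force: 0.0
```

```bash
python3 - <<'E'
from h import *
s=arm.read_state(); print(s["position"],s["tool_rot"])
a=arm.snapshot("side")[60:200,220:330]; b=arm.snapshot("top")[160:245,290:395]
W=np.hstack([cv2.resize(a,(390,496),interpolation=cv2.INTER_CUBIC),cv2.copyMakeBorder(cv2.resize(b,(400,324),interpolation=cv2.INTER_CUBIC),0,172,0,0,0)])
cv2.imwrite("pics/z3.png",W[:,:,::-1])
E
```

```text
[ 0.50991599 -0.27364548  0.21830459] [ 7.77707026e-01 -6.28622932e-01 -2.17267917e-03  5.19981474e-04]
```

View pics/z3.png

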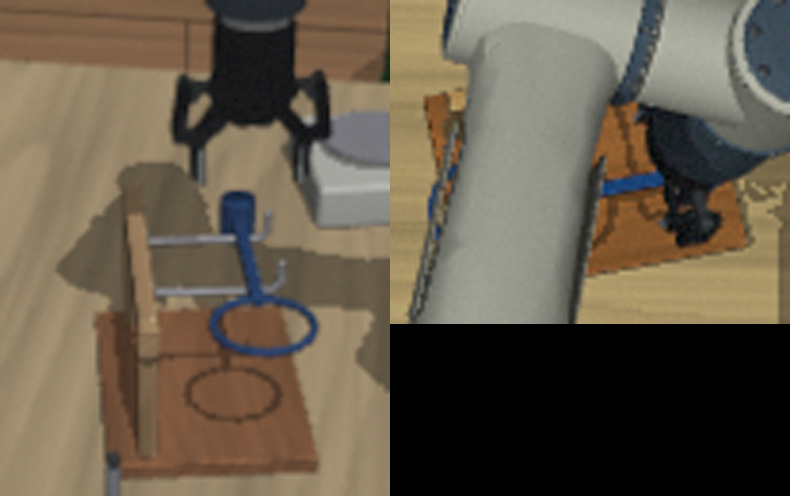

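The side crop shows the open fingers straddling the bar, with tips at crop (200,185) and (305,178), clear of hooks and crossbar. I'll check the calibration against the known tip position while going on.

```bash
python3 - <<'E'
from h import *
from scipy.spatial.transform import Rotation as R
s=arm.read_state(); p=s["position"]; M=R.from_quat(s["tool_rot"]).as_matrix()
t=p-.013*M[:,2]
f=lambda q:((q-[220,60])*3.5455).round(1)
print(f(proj("side",[t+.0425*M[:,1],t-.0425*M[:,1],t+.05*M[:,1],t-.05*M[:,1]])))
B=np.array([.5115,-.2755,.16]);d=np.array([-.205,.979,0])
print("bal,collar top,ring,bar ends",f(proj("side",[B,B-.06*d+[0,0,.022],B+.145*d])))
D=B-[0,0,.0187]-p; print(D, D@M/.2, np.degrees(np.arctan2(M[1,0],M[0,0])))
E
```

```text
[[292.1 180.2]
 [202.6 183.5]
 [300.  180. ]
 [194.7 183.8]]
bal,collar top,ring,bar ends [[243.1 247.2]
 [236.6 197.9]
 [262.1 325.8]]
[ 0.00192341 -0.00197741 -0.0768682 ] [ 0.01308303 -0.00929895  0.38425331] -77.89759251911602
```

>>> play_rows([
  {"travel": [0.013, -0.009, 0.05], "twist": 0.001, "grip": -1},
  {"travel": [0.013, -0.009, 0.17], "twist": 0.001, "grip": -1},
  {"travel": [0.013, -0.009, 0.28], "twist": 0.001, "grip": -1},
  {"travel": [0.013, -0.009, 0.35], "twist": 0.001, "grip": -1},
  {"travel": [0.013, -0.009, 0.385], "twist": 0.001, "grip": -1},
], force=40)

```text
time_s: 3.95
position: [0.5136, -0.2766, 0.144]
tool_rot: [0.776, -0.631, 0.0, 0.0]
force: [-0.6, -0.4, 0.7]
opening: 0.998
grasp_force: 0.0
```

>>> play_rows([
  {"travel": [0, 0, 0], "twist": 0, "grip": 0.2},
  {"travel": [0, 0, 0], "twist": 0, "grip": 0.4},
  {"travel": [0, 0, 0], "twist": 0, "grip": 0.6},
  {"travel": [0, 0, 0], "twist": 0, "grip": 0.8},
  {"travel": [0, 0, 0], "twist": 0, "grip": 1},
], force=40)

```text
time_s: 4.58
position: [0.5134, -0.2767, 0.1448]
tool_rot: [0.776, -0.631, 0.0, 0.0]
force: [-0.6, -0.5, 2.7]
opening: 0.127
grasp_force: 41.6
```

>>> play_rows([
  {"travel": [0, 0, 0], "twist": 0, "grip": 1},
  {"travel": [0, 0, 0], "twist": 0, "grip": 1},
  {"travel": [0, 0, 0], "twist": 0, "grip": 1},
  {"travel": [0, 0, 0], "twist": 0, "grip": 1},
  {"travel": [0, 0, 0], "twist": 0, "grip": 1},
], force=80)

```text
time_s: 5.2
position: [0.5134, -0.2767, 0.1449]
tool_rot: [0.776, -0.631, 0.0, 0.0]
force: [-2.0, -0.5, 5.0]
opening: 0.122
grasp_force: 80.0
```

>>> play_rows([
  {"travel": [0, 0, -0.02], "twist": 0, "grip": 1},
  {"travel": [0, 0, -0.06], "twist": 0, "grip": 1},
  {"travel": [0, 0, -0.12], "twist": 0, "grip": 1},
  {"travel": [0, 0, -0.18], "twist": 0, "grip": 1},
  {"travel": [0, 0, -0.24], "twist": 0, "grip": 1},
])

```text
time_s: 5.82
position: [0.5135, -0.2764, 0.1934]
tool_rot: [0.776, -0.631, 0.0, -0.0]
force: [0.3, 0.2, -5.5]
opening: 0.119
grasp_force: 78.6
```

>>> play_rows([
  {"travel": [0, 0, -0.07], "twist": 0, "grip": 1},
  {"travel": [0, 0, -0.17], "twist": 0, "grip": 1},
  {"travel": [0, 0, -0.3], "twist": 0, "grip": 1},
  {"travel": [0, 0, -0.42], "twist": 0, "grip": 1},
  {"travel": [0, 0, -0.5], "twist": 0, "grip": 1},
])

```text
time_s: 6.45
position: [0.5136, -0.2766, 0.2945]
tool_rot: [0.776, -0.631, 0.001, -0.0]
force: [-0.0, -0.1, -6.8]
opening: 0.123
grasp_force: 78.6
```

```bash
python3 - <<'E'
from h import *
s=arm.read_state(); print(s["position"],s["tool_rot"],s["force"],s["ft_torque"],s["opening"],s["joints"])
a=arm.snapshot("side")[40:200,200:350]; 
cv2.imwrite("pics/z4.png",cv2.resize(a,None,fx=3.6,fy=3.6,interpolation=cv2.INTER_CUBIC)[:,:,::-1])
E
```

```text
[ 0.51355958 -0.27662614  0.29445692] [ 7.75777810e-01 -6.31005220e-01  1.04819447e-03 -3.20918315e-04] [-0.00987135 -0.12856545 -6.84663809] [-0.0154666  -0.02533642  0.01051388] 0.12272143329901021 [-2.25975858e-01  3.14586977e-01  3.47417076e-01  3.48965535e-04
 -1.60146191e+00  4.31085712e-01]
```

View pics/z4.png

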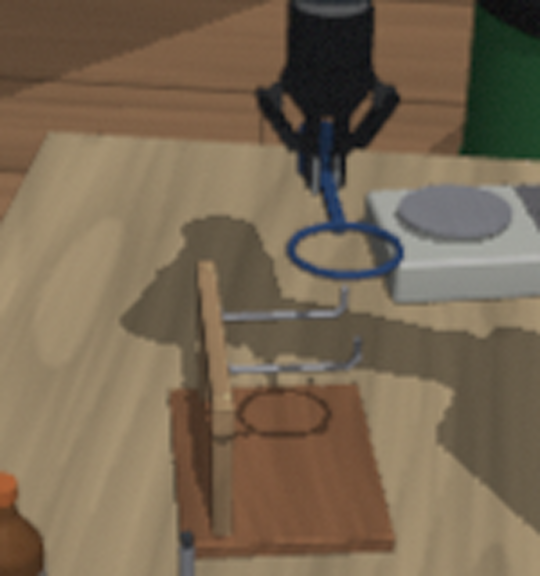

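>>> play_rows([
  {"travel": [-0.06, -0.017, 0], "twist": 0, "grip": 1},
  {"travel": [-0.19, -0.053, 0], "twist": 0, "grip": 1},
  {"travel": [-0.37, -0.103, 0], "twist": 0, "grip": 1},
  {"travel": [-0.555, -0.154, 0], "twist": 0, "grip": 1},
  {"travel": [-0.745, -0.207, 0], "twist": 0, "grip": 1},
])

```text
time_s: 7.12
position: [0.5229, -0.1202, 0.2914]
tool_rot: [0.776, -0.631, -0.001, 0.0]
force: [0.6, 0.7, -6.5]
opening: 0.123
grasp_force: 78.6
```

>>> play_rows([
  {"travel": [-0.17, -0.047, 0], "twist": 0, "grip": 1},
  {"travel": [-0.33, -0.092, 0], "twist": 0, "grip": 1},
  {"travel": [-0.48, -0.133, 0], "twist": 0, "grip": 1},
  {"travel": [-0.62, -0.172, 0], "twist": 0, "grip": 1},
  {"travel": [-0.745, -0.207, 0], "twist": 0, "grip": 1},
])

```text
time_s: 7.75
position: [0.5329, 0.0339, 0.2914]
tool_rot: [0.776, -0.631, -0.001, 0.0]
force: [0.1, -0.1, -5.9]
opening: 0.117
grasp_force: 78.6
```

>>> play_rows([
  {"travel": [-0.12, -0.033, 0], "twist": -0.006, "grip": 1},
  {"travel": [-0.27, -0.075, 0], "twist": -0.02, "grip": 1},
  {"travel": [-0.44, -0.122, 0], "twist": -0.037, "grip": 1},
  {"travel": [-0.6, -0.167, 0], "twist": -0.052, "grip": 1},
  {"travel": [-0.745, -0.207, 0], "twist": -0.0615, "grip": 1},
])

```text
time_s: 8.38
position: [0.543, 0.1882, 0.2913]
tool_rot: [0.883, -0.469, -0.001, 0.001]
force: [0.4, -0.2, -5.6]
opening: 0.12
grasp_force: 78.6
```

>>> play_rows([
  {"travel": [0, 0, 0.01], "twist": 0, "grip": 1},
  {"travel": [0, 0, 0.03], "twist": 0, "grip": 1},
  {"travel": [0, 0, 0.05], "twist": 0, "grip": 1},
  {"travel": [0, 0, 0.07], "twist": 0, "grip": 1},
  {"travel": [0, 0, 0.08], "twist": 0, "grip": 1},
])

```text
time_s: 9.0
position: [0.5438, 0.186, 0.276]
tool_rot: [0.882, -0.471, -0.0, 0.0]
force: [-1.0, 0.1, -5.5]
opening: 0.125
grasp_force: 78.7
```

```bash
python3 - <<'E'
from h import *
s=arm.read_state(); print(s["position"],s["tool_rot"],s["force"],s["ft_torque"],s["opening"])
A=arm.snapshot("side");T=arm.snapshot("top")
cv2.imwrite("pics/side5.png",A[:,:,::-1]);cv2.imwrite("pics/top5.png",T[:,:,::-1])
a=A[120:300,200:330]; b=T[150:260,150:260]
W=np.hstack([cv2.resize(a,(390,540),interpolation=cv2.INTER_CUBIC),cv2.copyMakeBorder(cv2.resize(b,(400,400),interpolation=cv2.INTER_CUBIC),0,140,0,0,0)])
cv2.imwrite("pics/z5.png",W[:,:,::-1])
E
```

```text
[0.54382234 0.18601613 0.27597025] [ 8.82345879e-01 -4.70601434e-01 -1.30079845e-04  1.52642724e-04] [-0.95556124  0.12643715 -5.45975839] [-0.0117255   0.01721667  0.00400756] 0.12486238678236397
```

View pics/z5.png

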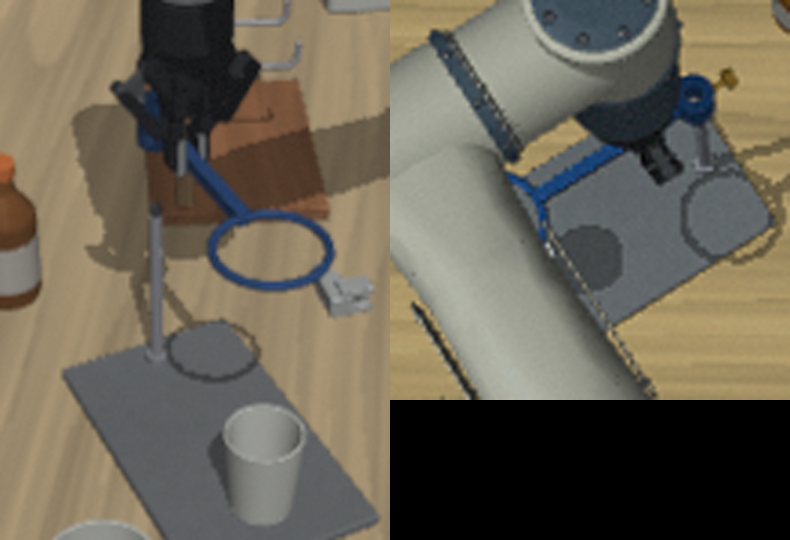

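```bash
python3 - <<'E'
from h import *
np.set_printoptions(precision=4,suppress=True)
zb=.2911
T=cv2.cvtColor(cv2.imread("pics/top5.png"),cv2.COLOR_BGR2RGB);A=cv2.cvtColor(cv2.imread("pics/side5.png"),cv2.COLOR_BGR2RGB)
mt=blue(T);k=mt[165:190,222:246]; v,u=np.nonzero(k);print(k//255)
C=plane("top",(233.8,176.6),zb+.022)[0];print("collar top",C)
tt=plane("top",(234.7,182.7),.2)[0]; ts=plane("side",(251.5,188.5),.2)[0];print("tip",tt,ts)
ms=blue(A);k=np.zeros_like(ms);k[185:225,265:315]=ms[185:225,265:315]
v,u=np.nonzero(k);P=plane("side",np.c_[u,v],zb)[:,:2].astype(np.float32)
r0=plane("side",(289.8,203),zb)[0];q=P[np.linalg.norm(P-r0[:2],axis=1)<.056]
print("ring",r0,cv2.minEnclosingCircle(q),cv2.fitEllipse(q[np.linalg.norm(q-r0[:2],axis=1)>.038]))
s=arm.read_state();p=s["position"];a=np.radians(124)
print("predicted collar",p[:2]-.06*np.array([np.cos(a),np.sin(a)]),"ring",p[:2]+.145*np.array([np.cos(a),np.sin(a)]))
from scipy.spatial.transform import Rotation as R
M=R.from_quat(s["tool_rot"]).as_matrix();print(M,np.degrees(np.arctan2(-M[1,0],-M[0,0])))
E
```

```text
[[0 0 0 0 0 0 0 0 0 0 0 0 0 0 0 0 0 0 0 0 0 0 0 0]
 [0 0 0 0 0 0 0 0 0 0 0 0 0 0 0 0 0 0 0 0 0 0 0 0]
 [0 0 0 0 0 0 0 0 0 0 0 0 0 0 0 0 0 0 0 0 0 0 0 0]
 [0 0 0 0 0 0 0 0 0 0 0 0 0 0 0 0 0 0 0 0 0 0 0 0]
 [0 0 0 0 0 0 0 0 0 0 0 0 0 0 0 0 0 0 0 0 0 0 0 0]
 [0 0 0 0 0 0 0 0 0 0 0 0 0 0 0 0 0 0 0 0 0 0 0 0]
 [0 0 0 0 0 0 0 0 0 1 1 1 1 1 0 0 0 0 0 0 0 0 0 0]
 [0 0 0 0 0 0 0 0 1 1 1 1 1 1 1 0 0 0 0 0 0 0 0 0]
 [0 0 0 0 0 0 0 0 1 1 1 1 1 1 1 1 0 0 0 0 0 0 0 0]
 [0 0 0 0 0 0 0 0 1 1 1 1 1 1 1 1 0 0 0 0 0 0 0 0]
 [0 0 0 0 0 0 0 0 1 1 1 1 1 1 1 1 1 0 0 0 0 0 0 0]
 [0 0 0 0 0 0 0 0 1 1 0 0 0 1 1 1 0 0 0 0 0 0 0 0]
 [0 0 0 0 0 0 0 0 1 0 0 0 0 0 1 1 0 0 0 0 0 0 0 0]
 [0 0 0 0 0 0 0 1 1 1 1 1 1 1 1 1 1 0 0 0 0 0 0 0]
 [0 0 0 0 0 0 0 1 1 1 1 1 1 1 1 1 0 0 0 0 0 0 0 0]
 [0 0 0 0 0 0 1 1 1 1 1 1 1 1 1 1 0 0 0 0 0 0 0 0]
 [0 0 0 0 0 0 1 1 1 1 1 1 1 1 1 1 0 0 0 0 0 0 0 0]
 [0 0 0 0 0 1 0 0 0 0 1 1 1 1 1 0 0 0 0 0 0 0 0 0]
 [0 0 0 0 0 0 0 0 0 0 0 1 1 1 0 0 0 0 0 0 0 0 0 0]
 [0 0 0 0 0 0 0 0 0 0 0 0 0 0 0 0 0 0 0 0 0 0 0 0]
 [0 0 0 0 0 0 0 0 0 0 0 0 0 0 0 0 0 0 0 0 0 0 0 0]
 [0 0 0 0 0 0 0 0 0 0 0 0 0 0 0 0 0 0 0 0 0 0 0 0]
 [0 0 0 0 0 0 0 0 0 0 0 0 0 0 0 0 0 0 0 0 0 0 0 0]
 [0 0 0 0 0 0 0 0 0 0 0 0 0 0 0 0 0 0 0 0 0 0 0 0]
 [0 0 0 0 0 0 0 0 0 0 0 0 0 0 0 0 0 0 0 0 0 0 0 0]]
collar top [0.5714 0.1366 0.3131]
tip [0.579  0.1374 0.2   ] [0.5781 0.1373 0.2   ]
ring [0.4621 0.307  0.2911] ((0.4640076458454132, 0.3029361367225647), 0.051164835691452026) ((0.4621649980545044, 0.30459773540496826), (0.09167931228876114, 0.0927577093243599), 32.37611770629883)
predicted collar [0.5774 0.1364] ring [0.4628 0.3064]
[[ 0.5573 -0.8303 -0.0004]
 [-0.8303 -0.5573 -0.0002]
 [-0.0001  0.0004 -1.    ]] 123.8660195183373
```

>>> play_rows([
  {"travel": [0, 0, 0.03], "twist": 0, "grip": 1},
  {"travel": [0, 0, 0.09], "twist": 0, "grip": 1},
  {"travel": [0, 0, 0.15], "twist": 0, "grip": 1},
  {"travel": [0, 0, 0.21], "twist": 0, "grip": 1},
  {"travel": [0, 0, 0.24], "twist": 0, "grip": 1},
])

```text
time_s: 9.72
position: [0.5435, 0.1863, 0.2269]
tool_rot: [0.883, -0.47, -0.001, 0.001]
force: [-0.1, -0.3, -6.6]
opening: 0.123
grasp_force: 78.7
```

```bash
python3 - <<'E'
from h import *
s=arm.read_state(); print(s["position"],s["tool_rot"],s["force"],s["ft_torque"],s["opening"])
A=arm.snapshot("side");T=arm.snapshot("top")
cv2.imwrite("pics/side6.png",A[:,:,::-1]);cv2.imwrite("pics/top6.png",T[:,:,::-1])
T0=cv2.imread("pics/top0.png")[:,:,::-1]
up=lambda i,x,y,w,h,f:cv2.resize(i[y:y+h,x:x+w],(w*f,h*f),interpolation=cv2.INTER_NEAREST)
L=up(A,225,140,80,120,5)           # 400x600
r1=up(T,215,165,40,30,10); r2=up(T0,215,170,40,30,10)
cv2.imwrite("pics/z6.png",np.hstack([L,np.vstack([r1,r2])])[:,:,::-1])
E
```

```text
[0.5434915  0.18626455 0.22691762] [ 8.82507689e-01 -4.70297026e-01 -5.17750225e-04  7.85796074e-04] [-0.06507101 -0.30066727 -6.55464625] [-0.05983336 -0.05500582  0.00617619] 0.12339522096204777
```

View pics/z6.png

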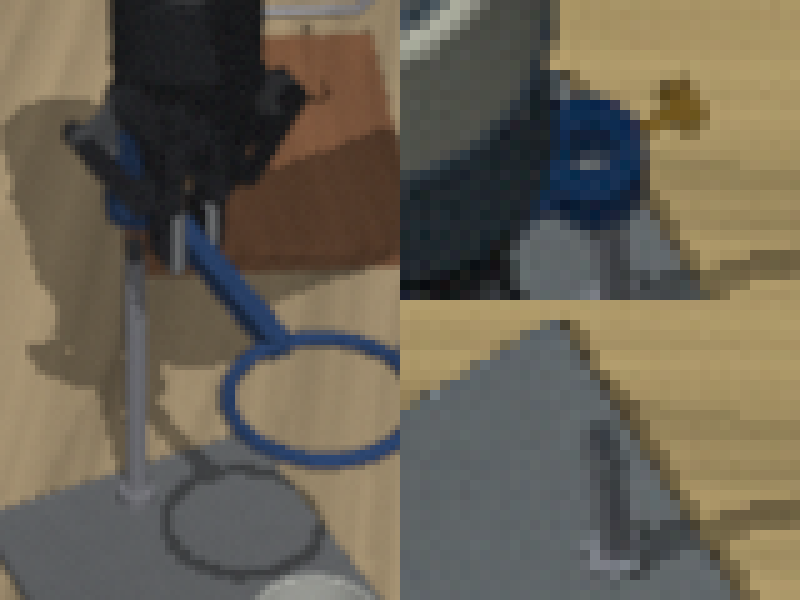

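```bash
python3 - <<'E'
from h import *
np.set_printoptions(precision=4,suppress=True)
C=plane("top",(233.7,179.7),.264)[0];t=plane("top",(234.5,183.0),.2)[0]
print("top: collar",C,"tip",t,"C-t",C-t)
a=np.radians(123.8);d=np.array([np.cos(a),np.sin(a)]);p=arm.read_state()["position"]
for name in("side","top"):
  A=cv2.imread(f"pics/{name}6.png").astype(int); m=((A[:,:,0]-A[:,:,2]>35)&(A[:,:,0]-A[:,:,1]>20)).astype(np.uint8)
  if name=="side":
    k=np.zeros_like(m);k[203:238,262:318]=m[203:238,262:318];v,u=np.nonzero(k);P=plane("side",np.c_[u,v],.242)[:,:2]
    c=np.array([.463,.306])
    for _ in range(8):
        q=P[abs(np.linalg.norm(P-c,axis=1)-.046)<.009]; 
        x=np.linalg.lstsq(np.c_[2*q,np.ones(len(q))],(q**2).sum(1),rcond=None)[0];c=x[:2]
    print("ring side",c,np.sqrt(x[2]+c@c),len(q),"pred",p[:2]+.145*d)
    v,u=np.nonzero(m[190:208,262:284]);
    # bar midline by rows
    w=m[186:208,258:290];print(w)
  else: print(m[172:190,226:244])
tip=np.array([[.5785,.1368,.2]]);c0=np.r_[tip[0,:2],.22];print("tip in z6 side crop",(proj("side",tip)-[224.5,139.5])*5)
for cc in ([.5785,.1368],C[:2]):
  th=np.linspace(0,6.28,60);b=np.c_[cc[0]+.018*np.cos(th),cc[1]+.018*np.sin(th),th*0+.22];q=(proj("side",b)-[224.5,139.5])*5;print("collar bottom extents",q.min(0),q.max(0))
E
```

```text
top: collar [0.5736 0.1386 0.264 ] tip [0.578  0.1381 0.2   ] C-t [-0.0044  0.0005  0.064 ]
ring side [0.4617 0.3052] 0.04615043844263892 231 pred [0.4629 0.3068]
[[0 0 0 0 1 1 1 1 0 0 0 0 0 0 0 0 0 0 0 0 0 0 0 0 0 0 0 0 0 0 0 0]
 [0 0 0 0 1 1 1 1 0 0 0 0 0 0 0 0 0 0 0 0 0 0 0 0 0 0 0 0 0 0 0 0]
 [0 0 0 0 1 1 1 1 1 0 0 0 0 0 0 0 0 0 0 0 0 0 0 0 0 0 0 0 0 0 0 0]
 [0 0 0 0 0 1 1 1 1 1 0 0 0 0 0 0 0 0 0 0 0 0 0 0 0 0 0 0 0 0 0 0]
 [0 0 0 0 0 1 1 1 1 1 1 0 0 0 0 0 0 0 0 0 0 0 0 0 0 0 0 0 0 0 0 0]
 [0 0 0 0 0 0 1 1 1 1 1 1 0 0 0 0 0 0 0 0 0 0 0 0 0 0 0 0 0 0 0 0]
 [0 0 0 0 0 0 0 1 1 1 1 1 1 0 0 0 0 0 0 0 0 0 0 0 0 0 0 0 0 0 0 0]
 [0 0 0 0 0 0 0 0 1 1 1 1 1 1 0 0 0 0 0 0 0 0 0 0 0 0 0 0 0 0 0 0]
 [0 0 0 0 0 0 0 0 0 1 1 1 1 1 1 0 0 0 0 0 0 0 0 0 0 0 0 0 0 0 0 0]
 [0 0 0 0 0 0 0 0 0 0 1 1 1 1 1 0 0 0 0 0 0 0 0 0 0 0 0 0 0 0 0 0]
 [0 0 0 0 0 0 0 0 0 0 1 1 1 1 1 1 0 0 0 0 0 0 0 0 0 0 0 0 0 0 0 0]
 [0 0 0 0 0 0 0 0 0 0 0 0 1 1 1 1 1 0 0 0 0 0 0 0 0 0 0 0 0 0 0 0]
 [0 0 0 0 0 0 0 0 0 0 0 0 1 1 1 1 1 1 0 0 0 0 0 0 0 0 0 0 0 0 0 0]
 [0 0 0 0 0 0 0 0 0 0 0 0 0 1 1 1 1 1 1 0 0 0 0 0 0 0 0 0 0 0 0 0]
[... 706 characters left out ...]
1 1 1 1 1 1 1 0 0 0 0 0 0]
 [0 0 0 0 0 1 1 1 1 1 1 1 0 0 0 0 0 0]
 [0 0 0 0 0 1 0 1 1 1 1 1 1 0 0 0 0 0]
 [0 0 0 0 0 1 0 1 0 1 1 1 1 0 0 0 0 0]
 [0 0 0 0 0 1 0 0 0 0 1 1 1 0 0 0 0 0]
 [0 0 0 0 1 1 0 0 0 0 1 1 1 0 0 0 0 0]
 [0 0 0 0 1 1 1 1 1 1 1 1 1 0 0 0 0 0]
 [0 0 0 0 1 1 1 1 1 1 1 1 0 0 0 0 0 0]
 [0 0 0 1 1 1 1 1 1 1 1 0 0 0 0 0 0 0]
 [0 0 0 1 1 1 1 0 0 1 1 1 0 0 0 0 0 0]
 [0 0 0 0 0 0 1 1 1 0 0 0 0 0 0 0 0 0]
 [0 0 0 0 0 0 0 0 0 0 0 0 0 0 0 0 0 0]
 [0 0 0 0 0 0 0 0 0 0 0 0 0 0 0 0 0 0]
 [0 0 0 0 0 0 0 0 0 0 0 0 0 0 0 0 0 0]]
tip in z6 side crop [[134.4196 244.388 ]]
collar bottom extents [100.811  195.4818] [167.3605 233.7512]
collar bottom extents [109.348  197.9935] [175.9844 236.371 ]
```

```bash
python3 - <<'E'
from h import *
np.set_printoptions(precision=4,suppress=True)
A=cv2.imread("pics/side6.png").astype(int); D=A[:,:,0]-A[:,:,2]
print(D[160:188:2,240:262])
m=(D>35)
pts=[]
for r in range(190,205):
    u=np.nonzero(m[r,258:286])[0]+258; pts.append((u.mean(),r))
P=plane("side",pts,.242)[:,:2].astype(np.float32)
vx,vy,x,y=cv2.fitLine(P,cv2.DIST_HUBER,0,.001,.001).ravel();print("bar ang",np.degrees(np.arctan2(vy,vx)),x,y)
from scipy.spatial.transform import Rotation as R
M=R.from_quat(arm.read_state()["tool_rot"]).as_matrix()
w=np.array([.0037,.001,0]);print("travel",w@M/.2)
E
```

```text
[[-31 -32 -31 -41 -47 -31  -6   2   4   5   3   3   3   4   1   5   2   2
    2   1   2   3]
 [-30 -31 -31 -30 -17  -1   4   2   3   5   3   3   4   3   2   3   1   3
    3   4   4   4]
 [-15 -21 -10   2   4   4   4   3   0   0   3   3   2   4   3   3   1   2
    1   2   4   4]
 [  4   4   3   4   4   3   4   3  12  22  18   7   4   2   5   2   3   3
    1   3   3   1]
 [  3   4   5   3   3   4   5   3  14  30  38  35  14   5   6   2   2   5
    3   4   3   4]
 [-12   3   3   4   2   3   3   3  13  30  37  37  26   9   3   3   2   1
    3   2   4   4]
 [-32 -21  -4   3   2   4   4   4  25  33  38  41  38  25   3   0   4   2
    4   3   3   3]
 [-33 -32 -25 -13   0   2   3   3   2  11  24  32  36  20   4   5   1   0
    2   2   3   2]
 [-32 -32 -31 -31 -25 -12  -1   3   4   3   3   2   5   5   3   4   5   5
    3   3   3  -6]
 [-32 -31 -30 -29 -30 -15   7  12   6   4   4   4   3   3   4   4   3   3
    3   5   4  -2]
 [-32 -31 -31 -31 -29 -18  12  34  34  17   5   3   3   2   3   5   1   2
    3   5   4  -3]
 [-31 -30 -30 -29 -30 -25   4  39  42  44  38  16   4   8   7   5   2   2
    3   4   3   1]
 [-30 -30 -30 -30 -29 -27 -19  -2  18  31  32  37  36  37  21   4   3   4
    3   4   3   3]
 [-29 -31 -29 -29 -29 -28 -29 -28 -29 -22 -24 -17 -12 -14 -13  -1   4   4
    4   2   4   3]]
bar ang -56.965084 0.5135567 0.22405092
travel [ 0.0062 -0.0181 -0.    ]
```

>>> play_rows([
  {"travel": [0.003, -0.006, 0], "twist": -0.001, "grip": 1},
  {"travel": [0.006, -0.012, 0], "twist": -0.002, "grip": 1},
  {"travel": [0.008, -0.016, 0], "twist": -0.003, "grip": 1},
  {"travel": [0.008, -0.016, 0], "twist": -0.003, "grip": 1},
  {"travel": [0.008, -0.016, 0], "twist": -0.003, "grip": 1},
])

```text
time_s: 10.45
position: [0.5475, 0.1869, 0.2283]
tool_rot: [0.887, -0.462, -0.0, 0.0]
force: [-1.1, 0.6, -5.8]
opening: 0.123
grasp_force: 78.7
```

```bash
python3 - <<'E'
from h import *
s=arm.read_state(); print(s["position"],s["tool_rot"],s["force"],s["ft_torque"],s["opening"])
A=arm.snapshot("side");T=arm.snapshot("top")
cv2.imwrite("pics/side7.png",A[:,:,::-1]);cv2.imwrite("pics/top7.png",T[:,:,::-1])
up=lambda i,x,y,w,h,f:cv2.resize(i[y:y+h,x:x+w],(w*f,h*f),interpolation=cv2.INTER_NEAREST)
L=up(A,230,170,40,60,10); r1=up(T,215,165,40,30,10); r2=up(A,200,150,100,75,4)
cv2.imwrite("pics/z7.png",np.hstack([L,np.vstack([r1,r2])])[:,:,::-1])
th=np.linspace(0,6.28,200);C=lambda r,z:np.c_[.5783+r*np.cos(th),.1377+r*np.sin(th),th*0+z]
f=lambda n,c,o,k:(((proj(n,c)-o+.5)*k).min(0).round(),((proj(n,c)-o+.5)*k).max(0).round())
print("side tip",f("side",C(.005,.2),[230,170],10),"collar bot",f("side",C(.018,.22),[230,170],10),"top collar",f("top",C(.018,.264),[215,165],10),"hole",f("top",C(.0075,.264),[215,165],10),"hole bottom",f("top",C(.0075,.22),[215,165],10))
E
```

```text
[0.547482  0.1869168 0.2282921] [ 8.86892793e-01 -4.61975296e-01 -1.15675941e-05  9.62941644e-06] [-1.14947701  0.64617402 -5.79564522] [ 0.05785044  0.03185546 -0.03214792] 0.12266121644466312
side tip (array([201., 180.]), array([237., 202.])) collar bot (array([152.,  93.]), array([285., 170.])) top collar (array([139.,  83.]), array([251., 192.])) hole (array([172., 115.]), array([219., 160.])) hole bottom (array([176., 148.]), array([222., 192.]))
```

View pics/z7.png

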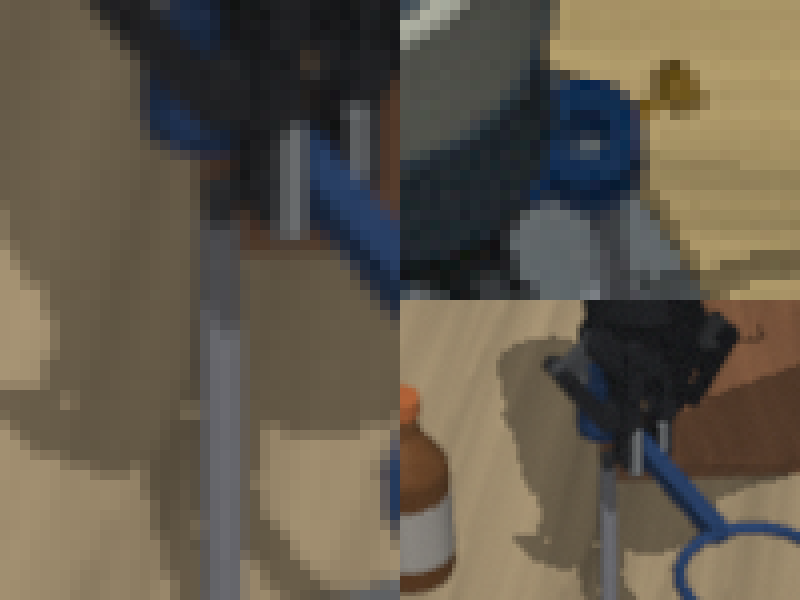

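The collar sits over the rod end to within 1–2 mm: the side inset has the collar edge at ~(148,·) and the rod at ~(220,180), and the top inset has the hole at ~(591,140). I'll make one small trim and let it settle.

>>> play_rows([
  {"travel": [0.003, 0.002, 0.003], "twist": 0, "grip": 1},
  {"travel": [0.005, 0.003, 0.005], "twist": 0, "grip": 1},
  {"travel": [0.005, 0.003, 0.005], "twist": 0, "grip": 1},
  {"travel": [0.005, 0.003, 0.005], "twist": 0, "grip": 1},
  {"travel": [0.005, 0.003, 0.005], "twist": 0, "grip": 1},
])

```text
time_s: 11.18
position: [0.5476, 0.1858, 0.2273]
tool_rot: [0.887, -0.462, -0.0, 0.0]
force: [0.3, 0.0, -5.9]
opening: 0.12
grasp_force: 78.7
```

>>> play_rows([
  {"travel": [0, 0, 0], "twist": 0, "grip": 1},
  {"travel": [0, 0, 0], "twist": 0, "grip": 1},
  {"travel": [0, 0, 0], "twist": 0, "grip": 1},
  {"travel": [0, 0, 0], "twist": 0, "grip": 1},
  {"travel": [0, 0, 0], "twist": 0, "grip": 1},
])

```text
time_s: 11.8
position: [0.5476, 0.1858, 0.2273]
tool_rot: [0.887, -0.462, -0.0, -0.0]
force: [0.4, -0.7, -5.3]
opening: 0.121
grasp_force: 78.7
```

```bash
python3 - <<'E'
from h import *
np.set_printoptions(precision=4,suppress=True)
s=arm.read_state(); print(s["position"],s["tool_rot"],s["force"],s["opening"])
A=arm.snapshot("side")[:,:,::-1].astype(int)
m=((A[:,:,0]-A[:,:,2]>35)&(A[:,:,0]-A[:,:,1]>20)); v,u=np.nonzero(m[195:245,255:320]);u+=255;v+=195
P=plane("side",np.c_[u,v],.242)[:,:2];c=np.array([.463,.306])
for _ in range(8):
    q=P[abs(np.linalg.norm(P-c,axis=1)-.046)<.009];x=np.linalg.lstsq(np.c_[2*q,np.ones(len(q))],(q**2).sum(1),rcond=None)[0];c=x[:2]
tip=np.array([.5783,.1377]);print("ring",c,"from tip",np.linalg.norm(c-tip),np.degrees(np.arctan2(*(c-tip)[::-1])),"beaker offset",c-[.4585,.3085])
E
```

```text
[0.5476 0.1858 0.2273] [ 0.8869 -0.462  -0.     -0.    ] [ 0.3564 -0.6576 -5.3335] 0.1210910681356056
ring [0.4639 0.3022] from tip 0.20037926247885843 124.82712450409448 beaker offset [ 0.0054 -0.0063]
```

```bash
python3 - <<'E'
from h import *
np.set_printoptions(precision=4,suppress=True,linewidth=200)
T0=cv2.imread("pics/top0.png").astype(int)
ims=[arm.snapshot("top")[:,:,::-1].astype(float) for _ in range(3)];T=np.mean(ims,0)
print("tip gray top0 rows179-188 cols230-240");print(T0[178:190,229:241].sum(2)//3)
D=(T[:,:,0]-T[:,:,2]).round().astype(int)
print("B-R now rows170-188 cols228-244");print(D[170:188,228:244])
print("gray");print((T[170:188,228:244].sum(2)/3).round().astype(int))
th=np.linspace(0,6.28,200);C=lambda r,z:np.c_[.578+r*np.cos(th),.1377+r*np.sin(th),th*0+z]
z0=.2273+.0152
for n,r,z in(("ctop",.018,z0+.022),("hole",.0075,z0+.022),("holebot",.0075,z0-.022),("tip",.005,.2),("rod base",.006,.03)):
    q=proj("top",C(r,z));print(n,q.min(0),q.max(0))
E
```

```text
tip gray top0 rows179-188 cols230-240
[[100 100 102 100  97  93  61  99 135 139 138 137]
 [101 103  98 101 101  99  79  86  97 135 134 136]
 [ 98 101  98 100  99 101 105  70  77  84 120 119]
 [ 98  98 101 104 102 101 100  93  65  90 117 120]
 [ 97 100 103 101  98  76  73  88  81  80  89 125]
 [ 99  98 102 101  89  62  62  83 105  70  90 122]
 [100  99 104 101  86  70  59  66 102  95  83  94]
 [100 101  99  99  86  78  62  71  88  98  81  85]
 [ 99  99 100  99  92  82  80  59  73 104 100  70]
 [ 99  99  99 100  99  79  71  65  82 101 103  97]
 [100  99 100 100  96  84  66  61  84 105 106 102]
 [ 99  97  96 103  95  89  73  62  75 102 101 103]]
B-R now rows170-188 cols228-244
[[  6   2 -42 -73 -71 -69 -67 -69 -70 -68 -69 -67 -68 -67 -66 -65]
 [ 15  -5 -40 -73 -71 -74 -70 -69 -70 -70 -69 -69 -67 -64 -56 -58]
 [ 19  11   7 -20 -49 -69 -68 -66 -66 -71 -68 -68 -58 -57 -69 -69]
 [ 11  12  18  35  41  68  69  43 -19 -68 -69 -67 -62 -62 -78 -82]
 [  8   9  21  66  63  61  67  70  69  24 -47 -63 -53 -71 -61 -78]
 [  8   7  20  63  63  57  60  57  63  56   9 -67 -86 -78 -50 -74]
 [ 10   9  15  
[... 1532 characters left out ...]
 [ 34  38  49  48  46  49  48  51  50  46  31  63 126 122 121 119]
 [ 37  38  40  50  47  51  47  50  50  42  34  72 129 124 123 124]
 [ 38  43  45  28  35  41  43  39  33  33  45  86 126 127 125 124]
 [ 33  50  49  37  34  31  34  35  36  46  67  89  97 131 133 131]
 [ 46  81 103  70  44  43  33  39  42  78 103  83  87  98 135 135]
 [ 82 105 104 101  89  79  48  50  54  79 107 100  68  95 128 131]
 [106 101 100 100 101  98  60  64  66  81 104 102  97  83  94 127]]
ctop [228.3569 172.8514] [239.6388 183.8041]
hole [231.6485 176.0354] [236.3492 180.599 ]
holebot [232.1404 179.3255] [236.7112 183.7691]
tip [233.1127 181.5277] [236.1211 184.4542]
rod base [234.3984 192.0966] [237.664  195.2879]
```

>>> play_rows([
  {"travel": [-0.003, 0.004, 0], "twist": 0, "grip": 1},
  {"travel": [-0.003, 0.004, 0], "twist": 0, "grip": 1},
  {"travel": [-0.003, 0.004, 0], "twist": 0, "grip": 1},
  {"travel": [-0.003, 0.004, 0], "twist": 0, "grip": 1},
  {"travel": [-0.003, 0.004, 0], "twist": 0, "grip": 1},
])

```text
time_s: 12.62
position: [0.5466, 0.1858, 0.2273]
tool_rot: [0.887, -0.462, 0.0, 0.0]
force: [-0.6, 0.2, -5.9]
opening: 0.119
grasp_force: 78.7
```

>>> play_rows([
  {"travel": [0, 0, 0], "twist": 0, "grip": 1},
  {"travel": [0, 0, 0], "twist": 0, "grip": 1},
  {"travel": [0, 0, 0], "twist": 0, "grip": 1},
  {"travel": [0, 0, 0], "twist": 0, "grip": 1},
  {"travel": [0, 0, 0], "twist": 0, "grip": 1},
])

```text
time_s: 13.25
position: [0.5466, 0.1858, 0.2273]
tool_rot: [0.887, -0.462, -0.0, -0.0]
force: [-0.4, -0.6, -6.2]
opening: 0.122
grasp_force: 78.7
```

```bash
python3 -c "
from workcell import arm
s=arm.read_state();print(s['position'],s['opening'],s['force'],abs(s['joint_velocities']).max());print(arm.finish_job())"
```

```text
[0.5465675  0.18579833 0.22727912] 0.12202947295438242 [-0.40264901 -0.61702282 -6.21456161] 0.0024582810848879366
the job is handed in; nothing more can be done
None
```

I handed the job in at about 13 s, with the arm still holding the ring support level above the stand, the ring out over the beaker and the collar hole about 2 cm above the rod's end; the top view puts the hole within about 2 mm of the rod's axis, though the side view of the ring suggested up to about 4–5 mm along the bar.

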